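# Turn the mailing tube label up and chock it

### The arm

A 6-joint arm with a two-finger parallel gripper is mounted at the origin on a cart in front of the work surface, level with it; the furniture and walls round the work are solid. World frame = base frame: x ahead of the robot, y to its left, z up, the work surface at z = 0. Lengths are in m, angles in degrees, forces in N, time in s.
With the tool pointing down it reaches from about 0.4 to 0.825 m from the base axis. Payload 7 kg.
Tool frame: the origin (TCP) lies between the finger pads; the fingertips stand 25 mm ahead of it and the grasp point (between the pads) lies 6 mm ahead of it; z points along the fingers, y is the line along which they close (so a half turn about z gives the same grasp; the last joint's range is limited). The gripper opens to 88 mm and grips with 3 to 60 N. Pads are 19 mm wide; open, the fingers measure 130 mm over their backs; the gripper's body (78 mm by 193 mm) begins 47 mm behind the grasp point.
Start: joints at [80.564, 20.546, 0.682, 0, -70.136, -16.507], TCP at [0.295, 0.607, 0.252] pointing down, gripper open.
Joint ranges: [-176.03, 176.03], [-82.01, 121.73], [-58.28, 71.71], [-173.87, 95.51], [-174.79, -0.11], [-173.66, 173.66]. Speed limits (degrees/s): [136.94, 136.94, 172.46, 180, 180, 180].

### API

Orientations are given as [roll, pitch, yaw] about the fixed x, y, z axes, in that order (R = Rz(yaw) Ry(pitch) Rx(roll)).
In Python, from plant import r gives the robot as it stands.
- The arm moves only by the shell command python3 -m crank 'ROWS' [FORCE]. ROWS is JSON, a list of rows, each a list of 3 entries, a list of its own where there are three numbers: the turn, a rotation vector about the tool's x, y, z in degrees, then the shift along the tool's x, y, z in cm, then the closure, from -1 (fully open) to 1 (shut). In form: [[[wx, wy, wz], [dx, dy, dz], fingers], ...]. A call has 1 to 8 rows; each row shifts and turns the commanded pose from where the row before left it, along the tool's axes as they then stand; what a row does not reach is not made up. A row lasts 1/10 s, in which the tool goes at most 50 mm and 8.59 degrees, less where a joint would pass 70% of its speed; a pose out of reach is approached as far as the arm can. A call with a gripper value outside its range is refused whole. The fingers move at their own pace and stop on an object; FORCE is the grip in N (left out, the last holds). Time passes only in rows, so rows that do not move let the fingers close. It gives the time, the measured TCP pose, the force, the opening and the grip force at its end, in the units of the state.
- r.get_state(): the state, without advancing time (a new reading comes with each control period).
- r.capture(name): name is "scene" or "side" or "wrist"; returns a dict with "color" (384x512x3 uint8, red, green, blue), "range_z" (384x512 float32, m along the optical axis (not along the pixel's ray), 0 where there is no reading), "intrinsics" (3x3 intrinsics, pixels), "world_from_camera" (4x4, takes a point from camera to world coordinates); the wrist camera has in their place "hand_eye" (4x4, takes a point from camera to tool coordinates, whose origin is the TCP and whose axes are the flange's). Camera axes: x right, y down, z forward; pixel columns grow to the right and rows downward; lengths in m; the calibration is good to about 2 mm. A picture is of the moment at which its call begins: read the wrist's pose just before it.
- r.close_job(): hands the job in; it is judged then, once.
The state is a dict: "time_s": time; "joints": joint angles; "qd": joint speeds; "joint_torque": joint torques, N m; "tcp_pos": TCP position; "eef_rot": TCP orientation; "contact_force": force on the tool from outside, world axes, zero at the start; "moment": the same for the moment, N m; "gripper_width": finger opening in m; "gripper_force": force on a finger pad.
Only numpy, scipy, OpenCV 4.12 (cv2) and the standard library are available. Lean on these libraries where they do the work, as an engineer would, in place of code of your own. Each camera call takes 0.05 s, during which the arm holds its last target. There are 200 camera calls.

### The job

The mailing tube on the bench lies with its address label facing sideways, to the left. With the fingertips on top of the tube, roll it to the right, lifting off and stroking again as needed, until the label faces straight up for scanning, and let it lie still there. Then push the two wooden chocks, thin end first, along the bench until one sits snug against each side of the tube's middle part, the label still facing up. Only push: lift nothing, do not shove the tube by its side, and leave the other things on the bench where they are.

Things in the scene. Friction and masses are not known exactly. Their poses are not given: they have to be found in the camera images.
- mailing_tube: brown board mailing tube, pale end caps, 80 diameter x 220 long, 0.45 kg, lying ahead of the robot, pointing roughly away from it; rolls easily, stays where left. Origin: mid-length on its axis, 40 above the bench; x along the axis, away from the robot; y, z turn with it and do not tell the label. Friction with fingertips about 0.6. Its axis moves 40 mm per radian, its top twice as far
- label_middle (a point): middle of the outer face of the white paper label (100 along the tube x 58 round it, halfway along the tube, a bar code at one end), 40 from the axis. z points straight out of the label: up when done; at the start to the left (+y), about 60 to 115 degrees off upright; x runs along the tube. It turns with the tube
- right_chock: hardwood wedge right of the tube, 75 long, 56 wide, 80 g, thin edge towards the tube: 40 high at its upright back face, sloping at 27 degrees to a thin edge 3 high. Origin: under the middle of the thin edge; +x from thick to thin end, the way to push it; back face at x = -75. Friction on bench about 0.6. Touching the tube squarely, its thin edge is 15 short of the line below the tube's axis
- left_chock: hardwood wedge left of the tube, 75 long, 56 wide, 80 g, thin edge towards the tube: 40 high at its upright back face, sloping at 27 degrees to a thin edge 3 high. Origin: under the middle of the thin edge; +x from thick to thin end, the way to push it; back face at x = -75. Friction on bench about 0.6. Touching the tube squarely, its thin edge is 15 short of the line below the tube's axis
- right_chock_top (a point): middle of the top edge of the right chock's upright back face, 40 above the bench; it is 90 (mm, horizontally) from the tube's axis when the chock touches the tube squarely
- left_chock_top (a point): middle of the top edge of the left chock's upright back face, 40 above the bench; it is 90 (mm, horizontally) from the tube's axis when the chock touches the tube squarely
- barcode_scanner: bystander: dark cordless hand scanner, 66x172x46, lying left of the left chock; origin under its middle
- label_roll: bystander: white roll of blank labels, 63 diameter x 40, standing on its end behind the left chock; origin under its middle
- pen: bystander: slim ballpoint pen, 145 long, 9 high, lying near the front edge in front of the left chock; origin under its middle
- stapler: bystander: desk stapler, 34x138x48, behind the right chock; origin under its middle
- staple_box: bystander: small closed box, 41x62x22, near the front edge in front of the right chock; origin under its middle

How it is judged (in metres and radians):
On the way:
1. the tube has been rolled until its label faces up (within 0.25 rad) and lies almost still, both chocks still clear of it (angle between label_middle's own z axis and vertical below 0.25 rad and linear speed of mailing_tube below 0.02 m/s and y of right_chock_top in the frame of label_middle below -0.105 m and y of left_chock_top in the frame of label_middle above 0.105 m), for 0.3 s.
At the end, for the whole second after the job is handed in: label up within 0.25 rad; tube still on the bench; each side a chock flat on the bench, thin edge to the tube, square within 0.4 rad, touching within about 10 mm (back face at most 101 mm from the tube's axis), within 105 mm of the tube's middle lengthwise (angle between label_middle's own z axis and vertical below 0.25 rad and linear speed of each of mailing_tube, right_chock, left_chock below 0.01 m/s and height (world z) of mailing_tube below 0.044 m and y of right_chock_top in the frame of label_middle between -0.101 and -0.07 m and x of right_chock_top in the frame of label_middle between -0.105 and 0.105 m and angle between the x axis of each of right_chock, left_chock and the y axis of label_middle, either way round below 0.4 rad and height (world z) of each of right_chock, left_chock below 0.006 m and angle between each of right_chock, left_chock's own z axis and vertical below 0.12 rad and y of left_chock_top in the frame of label_middle between 0.07 and 0.101 m and x of left_chock_top in the frame of label_middle between -0.105 and 0.105 m).
It fails at once if the tube is lifted off the bench by more than 12 mm (height (world z) of mailing_tube above 0.052 m).
It fails at once if the tube is shoved by its side, with the fingertips low (contact force between the fingers and mailing_tube above 1 N and height (world z) of the grasp point below 0.06 m).
It fails at once if a chock is lifted or tipped over (height (world z) of any of right_chock, left_chock above 0.015 m or angle between any of right_chock, left_chock's own z axis and vertical above 0.5 rad).
It fails at once if a bystander is moved by more than 20 mm (distance of any of barcode_scanner, label_roll, pen, stapler, staple_box from where it was at the start of the episode above 0.02 m).
It also fails if it takes over 72 s, if anything falls off the work surface, if the arm or the gripper's body presses on something with over 40 N, if the wrist force passes 120 N, or if a joint passes its speed limit or range.

## Working session

There is one attempt and no reset: what is moved stays moved. The work goes in short steps, Python scripts to look and compute and a shell command to move; the robot and the scene stay as the last step left them, time stands still between calls to the robot, and variables do not carry over. Pictures are saved under pics/ and viewed, at most 10 in all, crops included, and the job is handed in when it is done.

```bash
ls; mkdir -p pics; cat > h.py <<'E'
from plant import r
import numpy as np, cv2
def cap(n,save=None):
    s=r.get_state(); c=r.capture(n)
    if save: cv2.imwrite('pics/'+save,c['color'][:,:,::-1])
    return s,c
def pts(c,T):
    z=c['range_z'];K=c['intrinsics'];v,u=np.mgrid[:z.shape[0],:z.shape[1]]
    P=np.stack([(u-K[0,2])/K[0,0]*z,(v-K[1,2])/K[1,1]*z,z],-1)
    return P@T[:3,:3].T+T[:3,3]
E
python3 - <<'E'
from h import *
for n in ['scene','side']:
    s,c=cap(n,n+'0.png'); np.savez('/tmp/'+n,P=pts(c,c['world_from_camera']),c=c['color']); print(c['world_from_camera'].round(2))
print(s)
E
```

```text
pics
[[ 0.72 -0.34  0.6  -0.04]
 [-0.69 -0.35  0.63 -0.42]
 [-0.   -0.87 -0.48  0.58]
 [ 0.    0.    0.    1.  ]]
[[-0.9  -0.17  0.39  0.01]
 [-0.43  0.34 -0.84  1.46]
 [ 0.01 -0.92 -0.38  0.65]
 [ 0.    0.    0.    1.  ]]
{'time_s': 0.05, 'joints': array([ 8.05662031e+01,  2.05901251e+01,  6.37036720e-01, -1.95825770e-02,
       -7.01367139e+01, -1.65066819e+01]), 'qd': array([-0.00745011, -0.03082183,  0.01925289, -0.01944869, -0.04429397,
       -0.07800996]), 'joint_torque': array([-2.55695893e-03, -5.84666669e+01,  2.94065416e+01,  7.02614620e+00,
        1.03567293e-02, -5.53836333e-05]), 'tcp_pos': array([0.29510417, 0.60660033, 0.25066392]), 'eef_rot': array([ 1.79908668e+02, -7.86707482e-03, -2.59471407e+01]), 'contact_force': array([-0.85515658,  0.47908743, -0.14500186]), 'moment': array([-0.00230314, -0.02807861,  0.06981565]), 'gripper_force': 0.0, 'gripper_width': 0.08748501506096452}
```

View pics/scene0.png

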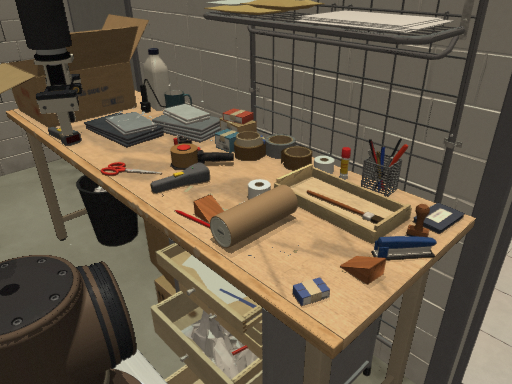

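View pics/side0.png

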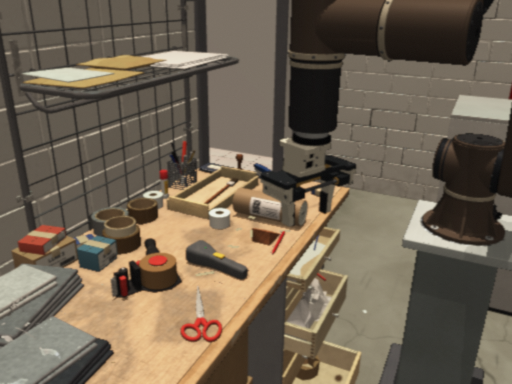

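The scene view shows the tube (212–298, 190–245), the left chock (~208,210), the right chock (~363,267), the stapler (~405,247), the staple box (~311,291), the pen (~193,218) and a tray to the tube's right. The side view shows the label at ~(265,206).

```bash
python3 - <<'E'
from h import *
# top-down map of both clouds: 1.5mm/px, x up, y left
S=1.25e-3; img=np.zeros((600,800,3),np.uint8); hz=np.full((600,800),-1.)
for n in ['side','scene']:
    d=np.load(f'/tmp/{n}.npz');P=d['P'].reshape(-1,3);C=d['c'].reshape(-1,3)
    m=(P[:,2]>-.02)&(P[:,2]<.12);P=P[m];C=C[m]
    i=((0.95-P[:,0])/S).astype(int); j=((0.55-P[:,1])/S).astype(int)
    ok=(i>1)&(i<598)&(j>1)&(j<798)
    for a,b,p,c in zip(i[ok],j[ok],P[ok],C[ok]):
        w=hz[a-1:a+2,b-1:b+2]; k=w<p[2]; w[k]=p[2]; img[a-1:a+2,b-1:b+2][k]=c[::-1]
for k in range(8): cv2.line(img,(0,k*80),(800,k*80),(0,90,0),1); 
for k in range(10): cv2.line(img,(k*80,0),(k*80,600),(0,90,0),1)
for k in range(8): cv2.putText(img,f'x{.95-k*.1:.2f}',(0,k*80+12),0,.4,(0,255,0))
for k in range(10): cv2.putText(img,f'y{.55-k*.1:.2f}',(k*80,595),0,.4,(0,255,0))
cv2.imwrite('pics/top.png',img)
E
```

```text
(no output)
```

View pics/top.png

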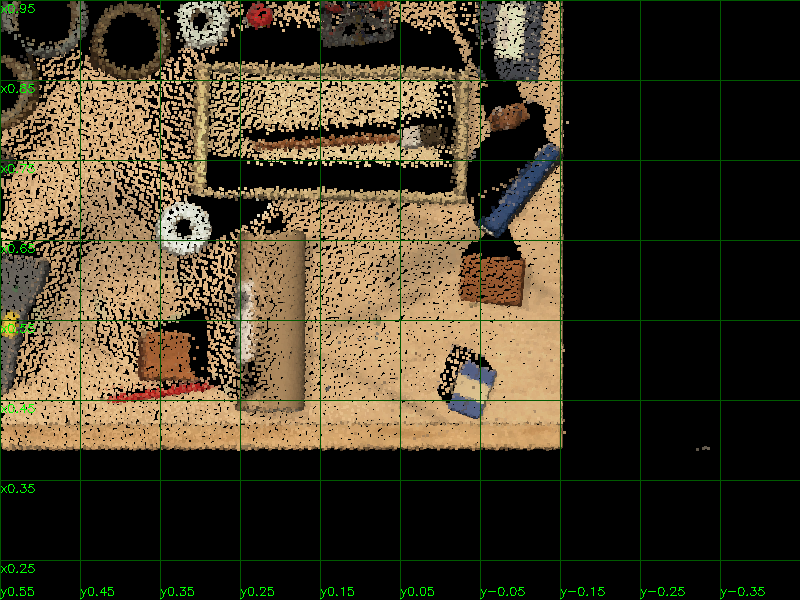

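```bash
python3 - <<'E'
from h import *
from scipy.optimize import least_squares
A=[np.load(f'/tmp/{n}.npz') for n in ['scene','side']]
P=np.concatenate([d['P'].reshape(-1,3) for d in A]);C=np.concatenate([d['c'].reshape(-1,3) for d in A]).astype(int)
cam=np.repeat([0,1],384*512)
b=lambda x0,x1,y0,y1,z0,z1:(P[:,0]>x0)&(P[:,0]<x1)&(P[:,1]>y0)&(P[:,1]<y1)&(P[:,2]>z0)&(P[:,2]<z1)
m=b(.44,.655,.15,.275,.012,.1);T=P[m]
f=lambda q:np.hypot((T[:,1]-q[0]-q[1]*(T[:,0]-.55))/np.hypot(1,q[1]),T[:,2]-q[2])-.04
for k in (0,1):
  T=P[m&(cam==k)]; print('tube',k,least_squares(f,[.21,0,.04],loss='soft_l1',f_scale=.002).x.round(4),len(T))
T=P[m];q=least_squares(f,[.21,0,.04],loss='soft_l1',f_scale=.002).x
print(q,'x',T[:,0].min(),T[:,0].max())
w=m&(C.min(1)>130)&(C.max(1)-C.min(1)<45)&b(.48,.62,.15,.275,.012,.1)
L=P[w];a=np.degrees(np.arctan2(L[:,1]-q[0]-q[1]*(L[:,0]-.55),L[:,2]-q[2]))
print('label ang',np.percentile(a,[2,10,50,90,98]),len(L),'x',np.percentile(L[:,0],[2,98]))
for n,bb in dict(L=(.46,.56,.29,.39,.008,.06),R=(.55,.65,-.12,-.02,.008,.06)).items():
    k=b(*bb)&(C[:,0]-C[:,2]>35); Q=P[k]
    r_=cv2.minAreaRect((Q[:,:2]*1000).astype(np.float32));print(n,r_,'zmax',Q[:,2].max(),cv2.boxPoints(r_).round(0).tolist())
    t=Q[Q[:,2]>.034];print(' top pts',t.mean(0),np.cov(t[:,:2].T).round(7).tolist()); 
    # slope normal
    h=Q[(Q[:,2]>.008)&(Q[:,2]<.034)]
    if len(h)>20:
        for cc in (0,1):
            h=P[k&(cam==cc)]; h=h[(h[:,2]>.008)&(h[:,2]<.036)]
            if len(h)>20: c,*_=np.linalg.lstsq(np.c_[h[:,:2],np.ones(len(h))],h[:,2],rcond=None);print('  cam',cc,len(h),c.round(3))
E
```

```text
tube 0 [ 0.2113 -0.0051  0.0395] 2733
tube 1 [ 0.2108 -0.0069  0.0396] 1271
[ 0.21114216 -0.00617047  0.03947151] x 0.4400028595399342 0.6549698304710448
label ang [37.25581857 41.76898632 53.39662984 66.8046794  69.87529199] 180 x [0.50110457 0.59408077]
L ((498.3306884765625, 334.78814697265625), (76.66645812988281, 85.70429992675781), 1.5510907173156738) zmax 0.04180378308755717 [[459.0, 377.0], [461.0, 291.0], [538.0, 293.0], [535.0, 379.0]]
 top pts [0.5051178  0.36558741 0.03749211] [[0.0002682, -8.8e-06], [-8.8e-06, 3.11e-05]]
  cam 0 439 [ 0.127  0.367 -0.166]
  cam 1 227 [ 0.012  0.158 -0.042]
R ((600.5543823242188, -70.72111511230469), (66.26870727539062, 60.4035758972168), 85.63524627685547) zmax 0.042140419546831676 [[568.0, -101.0], [628.0, -106.0], [633.0, -40.0], [573.0, -35.0]]
 top pts [ 0.5950815  -0.09710908  0.0378082 ] [[0.0002758, -2.6e-05], [-2.6e-05, 2.71e-05]]
  cam 0 587 [ 0.036 -0.165 -0.013]
```

```bash
python3 -m crank '[[[0,0,8],[0,0,0],-1],[[0,0,8],[0,0,0],-1],[[0,0,8],[0,0,0],-1],[[0,0,8],[0,0,0],-1],[[0,0,8],[0,0,0],-1],[[0,0,8],[0,0,0],-1],[[0,0,8],[0,0,0],-1],[[0,0,8],[0,0,0],-1]]'
python3 -m crank '[[[0,0,0],[3.5,-2.2,0],-1],[[0,0,0],[3.5,-2.2,0],-1],[[0,0,0],[3.5,-2.2,0],-1],[[0,0,0],[3.5,-2.2,0],-1],[[0,0,0],[3.5,-2.2,0],-1],[[0,0,0],[3.5,-2.2,0],-1],[[0,0,0],[3.5,-2.2,0],-1],[[0,0,0],[3.5,-2.2,0],-1]]'
```

```text
time_s: 0.9
tcp_pos: [0.2952, 0.6067, 0.251]
eef_rot: [180.0, -0.1, -90.3]
contact_force: [-0.6, 0.1, -0.0]
gripper_width: 0.0873
gripper_force: 0.0
time_s: 1.7
tcp_pos: [0.472, 0.3255, 0.2514]
eef_rot: [180.0, -0.0, -89.9]
contact_force: [1.2, 0.1, 0.6]
gripper_width: 0.0879
gripper_force: 0.0
```

```bash
python3 -m crank '[[[0,0,0],[3.5,-2.6,0],-1],[[0,0,0],[3.5,-2.6,0],-1],[[0,0,0],[3.6,-2.6,2],-1],[[0,0,0],[0,0,4],-1],[[0,0,0],[0,0,4],-1],[[0,0,0],[0,0,3],-1],[[0,0,0],[0,0,0.6],-1],[[0,0,0],[0,0,0],-1]]'
python3 - <<'E'
from h import *
s,c=cap('wrist','w1.png'); s=r.get_state();print(s['tcp_pos'],s['contact_force'])
E
```

```text
time_s: 2.5
tcp_pos: [0.5494, 0.2209, 0.1149]
eef_rot: [179.9, -0.1, -89.9]
contact_force: [0.2, -0.1, 0.7]
gripper_width: 0.0875
gripper_force: 0.0
[0.5501755  0.22153488 0.11630789] [0.17042765 0.25685569 0.99133446]
```

View pics/w1.png

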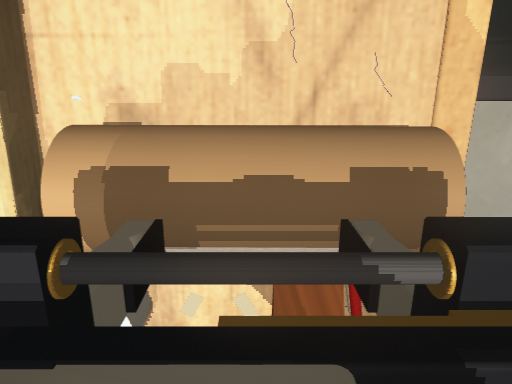

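The wrist view shows both fingers (~(130,250), (380,250)) over the tube, with the label's upper edge at row ~248 and the left chock beyond at (310,300). I'm lowering to light contact.

```bash
python3 -m crank '[[[0,0,0],[0,0,0.4],-1],[[0,0,0],[0,0,0.2],-1],[[0,0,0],[0,0,0],-1]]'; python3 -m crank '[[[0,0,0],[0,0,0.3],-1],[[0,0,0],[0,0,0],-1]]'; python3 -m crank '[[[0,0,0],[0,0,0.2],-1],[[0,0,0],[0,0,0],-1]]'
```

```text
time_s: 2.85
tcp_pos: [0.5499, 0.2215, 0.1103]
eef_rot: [-179.9, 0.0, -89.9]
contact_force: [-0.6, 0.5, -0.0]
gripper_width: 0.0877
gripper_force: 0.0
time_s: 3.05
tcp_pos: [0.5496, 0.2212, 0.1065]
eef_rot: [180.0, 0.0, -89.9]
contact_force: [0.1, 0.4, 0.2]
gripper_width: 0.088
gripper_force: 0.0
time_s: 3.25
tcp_pos: [0.5499, 0.2214, 0.1051]
eef_rot: [-180.0, 0.0, -89.9]
contact_force: [-0.8, 0.3, 4.1]
gripper_width: 0.0876
gripper_force: 2.2
```

```bash
python3 -m crank '[[[0,0,0],[0,0,0.05],-1],[[0,0,0],[0.3,0,0],-1],[[0,0,0],[0.4,0,0],-1],[[0,0,0],[0.4,0,0],-1],[[0,0,0],[0.4,0,0],-1]]';  python3 -m crank '[[[0,0,0],[0.4,0,0],-1],[[0,0,0],[0.4,0,0],-1],[[0,0,0],[0.4,0,0],-1],[[0,0,0],[0.3,0,0],-1],[[0,0,0],[0.2,0,0],-1],[[0,0,0],[0,0,0],-1]]'
python3 - <<'E'
from h import *
s,c=cap('scene','s1.png');P=pts(c,c['world_from_camera'])
from scipy.optimize import least_squares
y=P[...,1];m=(P[...,0]>.45)&(P[...,0]<.65)&(y>.1)&(y<.26)&(P[...,2]>.015)&(P[...,2]<.075)
T=P[m];f=lambda q:np.hypot((T[:,1]-q[0]-q[1]*(T[:,0]-.55)),T[:,2]-.04)-.04
print(least_squares(f,[.2,0],loss='soft_l1',f_scale=.002).x,len(T))
E
```

```text
time_s: 3.75
tcp_pos: [0.5498, 0.2063, 0.1052]
eef_rot: [-180.0, 0.0, -89.9]
contact_force: [-2.4, 0.3, 10.1]
gripper_width: 0.0875
gripper_force: 4.7
time_s: 4.35
tcp_pos: [0.5498, 0.189, 0.1051]
eef_rot: [-180.0, 0.0, -89.9]
contact_force: [-4.2, -0.1, 9.1]
gripper_width: 0.0877
gripper_force: 4.8
[ 0.19531338 -0.00503761] 1526
```

```bash
python3 -m crank '[[[0,0,0],[0,0,-1],-1],[[0,0,0],[-1.5,0,0],-1],[[0,0,0],[0,0,0.7],-1],[[0,0,0],[0,0,0.2],-1],[[0,0,0],[0,0,0.1],-1],[[0,0,0],[0,0,0],-1],[[0,0,0],[0.3,0,0],-1],[[0,0,0],[0.4,0,0],-1]]';  python3 -m crank '[[[0,0,0],[0.4,0,0],-1],[[0,0,0],[0.4,0,0],-1],[[0,0,0],[0.4,0,0],-1],[[0,0,0],[0.4,0,0],-1],[[0,0,0],[0.4,0,0],-1],[[0,0,0],[0.3,0,0],-1],[[0,0,0],[0.2,0,0],-1],[[0,0,0],[0,0,0],-1]]'
python3 -m crank '[[[0,0,0],[0,0,-1],-1],[[0,0,0],[-1.6,0,0],-1],[[0,0,0],[0,0,0.7],-1],[[0,0,0],[0,0,0.2],-1],[[0,0,0],[0,0,0.1],-1],[[0,0,0],[0,0,0],-1],[[0,0,0],[0.3,0,0],-1],[[0,0,0],[0.4,0,0],-1]]';  python3 -m crank '[[[0,0,0],[0.4,0,0],-1],[[0,0,0],[0.4,0,0],-1],[[0,0,0],[0.4,0,0],-1],[[0,0,0],[0.4,0,0],-1],[[0,0,0],[0.4,0,0],-1],[[0,0,0],[0.3,0,0],-1],[[0,0,0],[0.2,0,0],-1],[[0,0,0],[0,0,0],-1]]'
cat >> h.py <<'E'
from scipy.optimize import least_squares
def tube(P):
    y=P[...,1];m=(P[...,0]>.45)&(P[...,0]<.65)&(y>.08)&(y<.26)&(P[...,2]>.015)&(P[...,2]<.083)
    T=P[m];f=lambda q:np.hypot((T[:,1]-q[0]-q[1]*(T[:,0]-.55)),T[:,2]-.04)-.04
    return least_squares(f,[.18,0],loss='soft_l1',f_scale=.002).x,m
E
python3 - <<'E'
from h import *
s,c=cap('scene','s2.png');print(tube(pts(c,c['world_from_camera']))[0])
E
```

```text
time_s: 5.2
tcp_pos: [0.5497, 0.1975, 0.105]
eef_rot: [-180.0, -0.0, -89.9]
contact_force: [-4.9, 0.5, 14.0]
gripper_width: 0.0873
gripper_force: 6.7
time_s: 6.0
tcp_pos: [0.5496, 0.172, 0.1051]
eef_rot: [-180.0, -0.0, -89.9]
contact_force: [-5.2, -0.0, 14.1]
gripper_width: 0.0878
gripper_force: 6.7
time_s: 6.8
tcp_pos: [0.5498, 0.1815, 0.105]
eef_rot: [-180.0, -0.0, -89.9]
contact_force: [-5.0, 0.5, 14.5]
gripper_width: 0.0874
gripper_force: 7.4
time_s: 7.6
tcp_pos: [0.5496, 0.156, 0.1051]
eef_rot: [-180.0, -0.0, -89.9]
contact_force: [-5.7, 0.1, 14.8]
gripper_width: 0.0877
gripper_force: 7.5
[ 0.16184208 -0.00549243]
```

```bash
python3 -m crank '[[[0,0,0],[0,0,-1],-1],[[0,0,0],[-2,0,-4],-1],[[0,0,0],[-3,0,-4],-1],[[0,0,0],[-3,0,-4],-1],[[0,0,0],[0,0,0],-1],[[0,0,0],[0,0,0],-1]]'
cat > lab.py <<'E'
from h import *
import sys
from scipy.spatial.transform import Rotation as Ro
s,c=cap('scene');q,_=tube(pts(c,c['world_from_camera']));print('tube',q)
s,c=cap('wrist',sys.argv[1])
T=np.eye(4);T[:3,:3]=Ro.from_euler('xyz',s['eef_rot'],degrees=True).as_matrix();T[:3,3]=s['tcp_pos'];T=T@c['hand_eye']
P=pts(c,T);q2,m=tube(P);print('tube wrist',q2)
C=c['color'].astype(int);w=m&(C.min(-1)>115)&(C.max(-1)-C.min(-1)<45)&(abs(P[...,0]-.55)<.05)
L=P[w]
a=np.degrees(np.arctan2(L[:,1]-q2[0]-q2[1]*(L[:,0]-.55),L[:,2]-.04))
print(len(L),np.percentile(a,[0.5,2,10,50,90,98,99.5]),np.percentile(L[:,0],[1,99]))
E
python3 lab.py w2.png
```

```text
time_s: 8.25
tcp_pos: [0.5496, 0.2372, 0.2347]
eef_rot: [-180.0, 0.1, -89.9]
contact_force: [0.1, 0.4, -0.2]
gripper_width: 0.0878
gripper_force: 0.0
tube [ 0.16178977 -0.00466662]
tube wrist [ 0.16020441 -0.00482552]
6648 [-32.96349842 -31.6151191  -26.05793106   3.72910031  39.14428742
  47.59684786  49.55192908] [0.50068587 0.59692698]
```

View pics/w2.png

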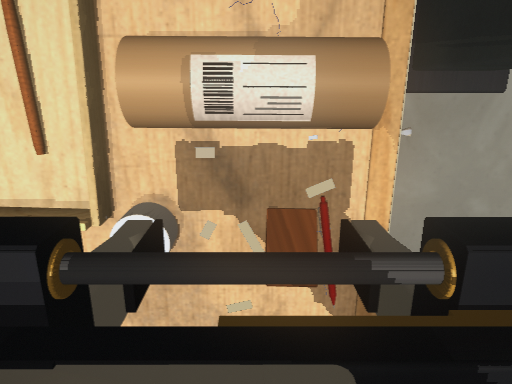

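The label (190–315, 55–121) now runs from −32.5° to 49°, so it is 8° short of upright. It needs one more stroke of about 12 mm.

```bash
python3 -m crank '[[[0,0,0],[3,0,4],-1],[[0,0,0],[3,0,4],-1],[[0,0,0],[1.2,0,3],-1],[[0,0,0],[0,0,1],-1],[[0,0,0],[0,0,0],-1],[[0,0,0],[0,0,0.6],-1],[[0,0,0],[0,0,0.3],-1],[[0,0,0],[0,0,0],-1]]'; python3 -m crank '[[[0,0,0],[0,0,0.1],-1],[[0,0,0],[0.2,0,0],-1],[[0,0,0],[0.4,0,0],-1],[[0,0,0],[0.4,0,0],-1],[[0,0,0],[0.2,0,0],-1],[[0,0,0],[0,0,0],-1]]'
```

```text
time_s: 9.15
tcp_pos: [0.5501, 0.165, 0.1056]
eef_rot: [-179.9, 0.0, -89.9]
contact_force: [0.4, -0.7, 0.5]
gripper_width: 0.0878
gripper_force: 0.0
time_s: 9.75
tcp_pos: [0.5501, 0.1523, 0.1052]
eef_rot: [-179.9, 0.0, -89.9]
contact_force: [-2.1, -0.1, 5.6]
gripper_width: 0.0876
gripper_force: 2.8
```

```bash
python3 -m crank '[[[0,0,0],[0,0,-1],-1],[[0,0,0],[-2,0,-4],-1],[[0,0,0],[-3,0,-4],-1],[[0,0,0],[-3,0,-4],-1],[[0,0,0],[0,0,0],0],[[0,0,0],[0,0,0],1]]'
python3 lab.py w3.png
```

```text
time_s: 10.35
tcp_pos: [0.5498, 0.2334, 0.2359]
eef_rot: [-179.9, 0.1, -89.9]
contact_force: [-0.5, -0.2, -1.6]
gripper_width: 0.077
gripper_force: 0.0
tube [ 0.155352   -0.00554842]
tube wrist [ 0.15372432 -0.00488701]
6961 [-41.94397565 -40.29343882 -33.51426631  -1.40742425  31.12481977
  38.28800632  39.6597238 ] [0.50080394 0.59684127]
```

```bash
python3 -m crank '[[[0,0,0],[-4,1.1,0],1],[[0,0,0],[-4.2,1.1,0],1],[[0,0,0],[-4.2,1.1,0],1],[[0,0,0],[-4.2,1.1,0],1],[[0,0,0],[0,0,4],1],[[0,0,0],[0,0,4],1],[[0,0,0],[0,0,4],1],[[0,0,0],[0,0,0],1]]'
python3 - <<'E'
from h import *
cap('side','sd1.png')
cv2.imwrite('pics/sd1c.png',cv2.resize(cv2.imread('pics/sd1.png')[130:300,170:370],None,fx=3.5,fy=3.5))
E
```

```text
time_s: 11.25
tcp_pos: [0.5027, 0.3942, 0.1073]
eef_rot: [179.5, -0.5, -90.0]
contact_force: [-0.8, -1.1, -0.9]
gripper_width: 0.0051
gripper_force: 0.0
```

View pics/sd1c.png

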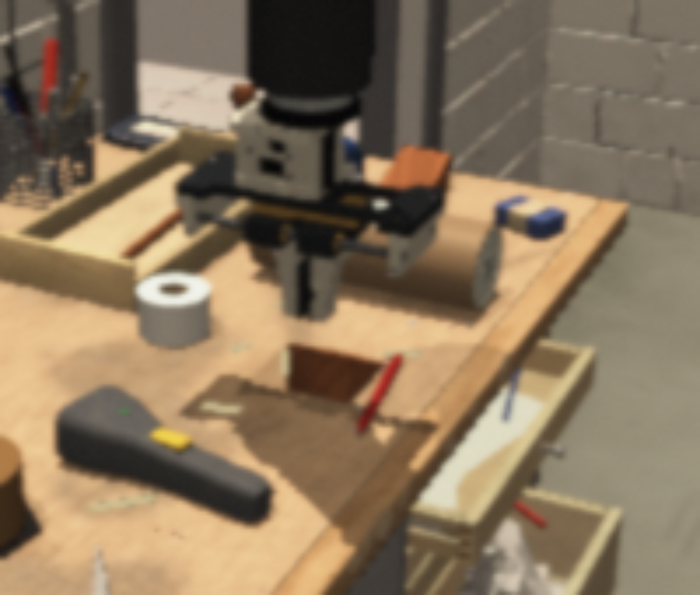

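The side crop shows the fingers (~305,290) above and beside the left chock (~335,370), with the scanner, pen and label roll clear. I'll lower behind the back face.

```bash
python3 -m crank '[[[0,0,0],[-0.9,0,0],1],[[0,0,0],[0,0,2.5],1],[[0,0,0],[0,0,2.5],1],[[0,0,0],[0,0,1.5],1],[[0,0,0],[0,0,0],1],[[0,0,0],[0,0,0],1]]'; python3 -m crank '[[[0,0,0],[0.4,0,0],1],[[0,0,0],[0.4,0,0],1],[[0,0,0],[0.4,0,0],1],[[0,0,0],[0.4,0,0],1],[[0,0,0],[0.3,0,0],1],[[0,0,0],[0,0,0],1]]'
```

```text
time_s: 11.9
tcp_pos: [0.5062, 0.408, 0.0505]
eef_rot: [-179.9, 0.1, -89.9]
contact_force: [-0.1, 0.3, -0.3]
gripper_width: 0.0004
gripper_force: 0.0
time_s: 12.5
tcp_pos: [0.5055, 0.3876, 0.0492]
eef_rot: [180.0, -0.0, -90.0]
contact_force: [-0.0, 0.2, 0.7]
gripper_width: 0.0002
gripper_force: 0.0
```

```bash
python3 -m crank '[[[0,0,0],[0.1,0,0.6],1],[[0,0,0],[0.4,0,0],1],[[0,0,0],[0.8,0,0],1],[[0,0,0],[1,0,0],1],[[0,0,0],[1.2,0,0],1],[[0,0,0],[1.2,0,0],1],[[0,0,0],[1.2,0,0],1],[[0,0,0],[1.2,0,0],1]]'; python3 -m crank '[[[0,0,0],[1.2,0,0],1],[[0,0,0],[1,0,0],1],[[0,0,0],[0.8,0,0],1],[[0,0,0],[0.5,0,0],1],[[0,0,0],[0.2,0,0],1],[[0,0,0],[0,0,0],1]]'
cat > ch.py <<'E'
from h import *
for n in ['scene','side']:
    s,c=cap(n);P=pts(c,c['world_from_camera']);C=c['color'].astype(int);print(n,'tube',tube(P)[0])
    for k,(y0,y1) in dict(L=(.19,.42),R=(-.14,.12)).items():
        m=(P[...,2]>.034)&(P[...,2]<.046)&(P[...,0]>.46)&(P[...,0]<.655)&(P[...,1]>y0)&(P[...,1]<y1)&(C[...,0]-C[...,2]>45)
        t=P[m]
        if len(t)>5: print(k,len(t),'mean',t.mean(0).round(4),'y range',np.percentile(t[:,1],[3,97]).round(4),'x',np.percentile(t[:,0],[3,97]).round(4),'slope',np.polyfit(t[:,0],t[:,1],1)[0].round(3))
E
python3 ch.py
```

```text
time_s: 13.3
tcp_pos: [0.5056, 0.3159, 0.0432]
eef_rot: [-180.0, 0.0, -90.0]
contact_force: [-0.4, -0.6, -0.3]
gripper_width: 0.0007
gripper_force: 0.2
time_s: 13.9
tcp_pos: [0.5057, 0.28, 0.0431]
eef_rot: [180.0, -0.0, -90.0]
contact_force: [-0.0, -0.4, -0.5]
gripper_width: 0.0006
gripper_force: 0.0
scene tube [ 0.15578256 -0.01090895]
L 105 mean [0.5054 0.2607 0.0373] y range [0.252  0.2693] x [0.4801 0.5326] slope -0.001
R 136 mean [ 0.5955 -0.097   0.0377] y range [-0.1039 -0.0876] x [0.5706 0.623 ] slope -0.076
side tube [ 0.15473883 -0.00543661]
R 38 mean [ 0.5896 -0.0911  0.0374] y range [-0.1015 -0.0776] x [0.568  0.6116] slope -0.046
```

```bash
python3 -m crank '[[[0,0,0],[0.4,0,0],1],[[0,0,0],[0.6,0,0],1],[[0,0,0],[0.5,0,0],1],[[0,0,0],[0.3,0,0],1],[[0,0,0],[0.2,0,0],1],[[0,0,0],[0.2,0,0],1],[[0,0,0],[0.2,0,0],1],[[0,0,0],[0,0,0],1]]'
python3 ch.py
```

```text
time_s: 14.8
tcp_pos: [0.5057, 0.2559, 0.0431]
eef_rot: [180.0, -0.0, -89.9]
contact_force: [-0.4, -0.5, 0.2]
gripper_width: 0.0003
gripper_force: 0.0
scene tube [ 0.15370612 -0.01475443]
L 112 mean [0.5064 0.2366 0.0373] y range [0.2276 0.2439] x [0.4803 0.533 ] slope -0.019
R 128 mean [ 0.5958 -0.0973  0.038 ] y range [-0.1043 -0.0875] x [0.5702 0.6225] slope -0.076
side tube [ 0.1526462  -0.02189597]
R 36 mean [ 0.5909 -0.0926  0.0375] y range [-0.1028 -0.0809] x [0.5692 0.6117] slope -0.138
```

```bash
python3 -m crank '[[[0,0,0],[-1,0,0],1],[[0,0,0],[-1.5,0,0],1],[[0,0,0],[0,0,-4],1],[[0,0,0],[0,0,-4],1],[[0,0,0],[0,0,-4],1],[[0,0,0],[3,-1,0],1],[[0,0,0],[4.2,-1,0],1],[[0,0,0],[4.2,-1,0],1]]'; python3 -m crank '[[[0,0,0],[4.2,-1,0],1],[[0,0,0],[4.2,-1,0],1],[[0,0,0],[4.2,-1,0],1],[[0,0,0],[4.2,-1,0],1],[[0,0,0],[4.2,-1,0],1],[[0,0,0],[4.2,-1,0],1],[[0,0,0],[3,0,0],1],[[0,0,0],[0,0,0],1]]'
python3 lab.py w4.png
```

```text
time_s: 15.7
tcp_pos: [0.5362, 0.1678, 0.1637]
eef_rot: [-179.9, 0.0, -89.8]
contact_force: [-0.3, -0.3, -0.3]
gripper_width: 0.0005
gripper_force: 0.0
time_s: 16.5
tcp_pos: [0.5966, -0.1171, 0.1627]
eef_rot: [180.0, -0.0, -90.1]
contact_force: [-0.1, -0.2, -0.2]
gripper_width: 0.0005
gripper_force: 0.0
tube [ 0.15187086 -0.00972128]
tube wrist [0.18 0.  ]Traceback (most recent call last):
  File "lab.py", line 11, in <module>
    print(len(L),np.percentile(a,[0.5,2,10,50,90,98,99.5]),np.percentile(L[:,0],[1,99]))
                 ~~~~~~~~~~~~~^^^^^^^^^^^^^^^^^^^^^^^^^^^^
    return _quantile_unchecked(
        a, q, axis, out, overwrite_input, method, keepdims, weights)
    return _ureduce(a,
                    func=_quantile_ureduce_func,
    ...<5 lines>...
                    overwrite_input=overwrite_input,
                    method=method)
    r = func(a, **kwargs)
    result = _quantile(arr,
                       quantiles=q,
    ...<2 lines>...
                       out=out,
                       weights=wgt)
    slices_having_nans = np.isnan(arr[-1, ...])
                                  ~~~^^^^^^^^^
IndexError: index -1 is out of bounds for axis 0 with size 0
```

```bash
python3 -m crank '[[[0,0,0],[2,0,0],1],[[0,0,0],[0,0,3],1],[[0,0,0],[0,0,3],1],[[0,0,0],[0,0,3],1],[[0,0,0],[0,0,2],1],[[0,0,0],[0,0,1],1],[[0,0,0],[0,0,0],1],[[0,0,0],[0,0,0],1]]'; python3 -m crank '[[[0,0,0],[-0.5,0,0],1],[[0,0,0],[-0.5,0,0],1],[[0,0,0],[-0.5,0,0],1],[[0,0,0],[-0.4,0,0],1],[[0,0,0],[-0.4,0,0],1],[[0,0,0],[-0.4,0,0],1],[[0,0,0],[0,0,0],1]]'
python3 ch.py
```

```text
time_s: 17.4
tcp_pos: [0.5969, -0.134, 0.0439]
eef_rot: [-179.9, -0.0, -89.9]
contact_force: [0.3, 0.2, 1.4]
gripper_width: 0.0004
gripper_force: 0.0
time_s: 18.1
tcp_pos: [0.596, -0.1073, 0.0431]
eef_rot: [-180.0, 0.0, -89.9]
contact_force: [1.1, 0.2, -0.0]
gripper_width: 0.0004
gripper_force: 0.0
scene tube [ 0.15183252 -0.01105505]
L 117 mean [0.5064 0.2371 0.0372] y range [0.2288 0.2452] x [0.4798 0.5333] slope 0.006
side tube [ 0.15150495 -0.02070352]
L 40 mean [0.5064 0.2428 0.0375] y range [0.2401 0.249 ] x [0.4797 0.5303] slope -0.235
R 29 mean [ 0.5907 -0.0829  0.037 ] y range [-0.0908 -0.0706] x [0.5728 0.6126] slope -0.051
```

```bash
python3 -m crank '[[[0,0,0],[-0.5,0,0],1],[[0,0,0],[-0.9,0,0],1],[[0,0,0],[-1.2,0,0],1],[[0,0,0],[-1.2,0,0],1],[[0,0,0],[-1.2,0,0],1],[[0,0,0],[-1.2,0,0],1],[[0,0,0],[-1.2,0,0],1],[[0,0,0],[-1.2,0,0],1]]'; python3 -m crank '[[[0,0,0],[-1.2,0,0],1],[[0,0,0],[-1.2,0,0],1],[[0,0,0],[-1.1,0,0],1],[[0,0,0],[-0.9,0,0],1],[[0,0,0],[-0.6,0,0],1],[[0,0,0],[-0.3,0,0],1],[[0,0,0],[0,0,0],1]]'
python3 ch.py
```

```text
time_s: 19.0
tcp_pos: [0.5959, -0.0205, 0.0431]
eef_rot: [-180.0, -0.0, -89.9]
contact_force: [0.2, -0.4, -0.6]
gripper_width: 0.0002
gripper_force: 0.2
time_s: 19.7
tcp_pos: [0.5959, 0.0315, 0.0431]
eef_rot: [-180.0, 0.0, -89.9]
contact_force: [0.0, 0.2, -0.1]
gripper_width: 0.0008
gripper_force: 0.0
scene tube [ 0.15183418 -0.01031801]
L 118 mean [0.5062 0.237  0.0374] y range [0.2279 0.2447] x [0.4798 0.5339] slope 0.001
side tube [ 0.15131746 -0.01609618]
L 23 mean [0.5032 0.2443 0.0363] y range [0.2396 0.2472] x [0.4815 0.5286] slope -0.018
```

```bash
python3 -m crank '[[[0,0,0],[-0.4,0,0],1],[[0,0,0],[-0.5,0,0],1],[[0,0,0],[-0.5,0,0],1],[[0,0,0],[-0.3,0,0],1],[[0,0,0],[-0.2,0,0],1],[[0,0,0],[-0.2,0,0],1],[[0,0,0],[-0.1,0,0],1],[[0,0,0],[0,0,0],1]]'
python3 - <<'E'
from h import *
for n in ['scene','side']:
    s,c=cap(n);P=pts(c,c['world_from_camera']);x=P[...,0]
    m=(P[...,1]>.1)&(P[...,1]<.2)&(P[...,2]>.045)&(P[...,2]<.083)&(((x>.445)&(x<.65)))
    T=P[m];f=lambda q:np.hypot((T[:,1]-q[0]-q[1]*(T[:,0]-.55)),T[:,2]-.0395)-.04
    print(n,least_squares(f,[.15,0],loss='soft_l1',f_scale=.002).x,len(T))
E
```

```text
time_s: 20.6
tcp_pos: [0.596, 0.0533, 0.0431]
eef_rot: [-180.0, 0.0, -89.9]
contact_force: [0.4, -0.8, 0.7]
gripper_width: 0.0003
gripper_force: 0.3
scene [0.15493506 0.0126828 ] 1336
side [0.15478004 0.01278983] 990
```

```bash
python3 -m crank '[[[0,0,0],[1,0,0],1],[[0,0,0],[1.5,0,0],1],[[0,0,0],[0,0,-4],1],[[0,0,0],[0,0,-4],1],[[0,0,0],[0,0,-4],1],[[0,0,0],[0,0,-4],1],[[0,0,0],[-2,1,-3],1],[[0,0,0],[-4,1,0],1]]'; python3 -m crank '[[[0,0,0],[-4,1,0],1],[[0,0,0],[-4,1,0],1],[[0,0,0],[-4,0,0],1],[[0,0,0],[-2,0,0],1],[[0,0,0],[0,0,0],1],[[0,0,0],[0,0,0],1]]'
sed -i 's/P\[\.\.\.,2\]>.015/P[...,2]>.045/' h.py
python3 lab.py w5.png; python3 ch.py
```

```text
time_s: 21.5
tcp_pos: [0.5778, 0.0865, 0.2383]
eef_rot: [-179.6, 0.1, -90.1]
contact_force: [1.5, 0.8, -0.2]
gripper_width: 0.0005
gripper_force: 0.0
time_s: 22.1
tcp_pos: [0.5557, 0.2275, 0.2327]
eef_rot: [180.0, -0.0, -89.9]
contact_force: [0.4, -0.3, -0.7]
gripper_width: 0.0
gripper_force: 0.0
tube [0.15513852 0.01227084]
tube wrist [0.15358007 0.01275201]
7102 [-43.07206552 -41.41089668 -34.41743517  -2.20787217  30.23625874
  37.52355508  39.1028478 ] [0.50089237 0.59709247]
scene tube [0.15520127 0.01237252]
L 116 mean [0.506  0.237  0.0374] y range [0.2283 0.2451] x [0.4802 0.5332] slope 0.023
R 81 mean [0.5952 0.0697 0.0378] y range [0.0636 0.0785] x [0.5696 0.6234] slope 0.002
side tube [0.15423653 0.01511894]
L 24 mean [0.5005 0.2448 0.0368] y range [0.24   0.2498] x [0.4786 0.5244] slope 0.082
```

View pics/w5.png

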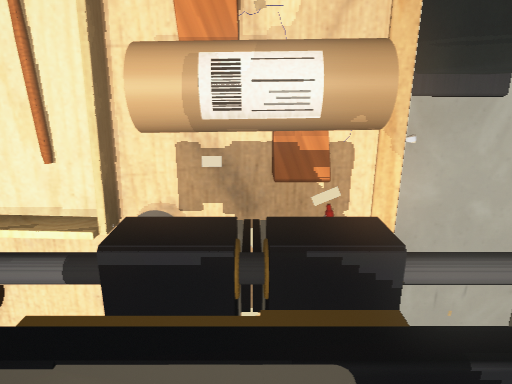

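The picture shows the label facing up at (200–323, 50–118), about 2° off upright. The chocks sit snug on both sides at (207,20) and (301,155), with their back faces about 91 mm from the axis.

```bash
python3 -c "
from plant import r
print(r.close_job())"
```

```text
the job is handed in; nothing more can be done
None
```

The job is handed in, with no verdict returned: the tube lies with its label up (about 2° off vertical) and a chock snug against each side, back faces about 91 mm from the axis; I did not re-measure the bystanders.

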